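Set the colorimeter to the green filter and take a reading

ROBOT

A 6-joint arm with a two-finger parallel gripper is mounted at the origin on the work surface. World frame = base frame: x ahead of the robot, y to its left, z up, the work surface at z = 0. Lengths are in m, angles in rad, forces in N, time in s.
With the tool pointing down it reaches from about 0.375 to 0.9 m from the base axis. Payload 3.1 kg.
Tool frame: the origin (TCP) lies at the very end of the fingers, on their centre line; the grasp point (between the pads) lies 19 mm behind it; z points along the fingers, y is the direction in which the jaws open and shut (so a half turn about z gives the same grasp; the last joint's range is limited). The gripper opens to 85 mm and grips with 20 to 120 N. Pads are 22 mm wide; open, the fingers measure 114 mm over their backs; the gripper's body (76 mm by 85 mm) begins 54 mm behind the grasp point. The pads swing forward as they close: fully open they stand 13 mm farther back than shut.
Start: joints at [-1.357, 0.527, 1.433, -0, 1.181, -0.178], TCP at [0.239, -0.577, 0.198] pointing down, gripper open.
Joint ranges: [-3.08, 3.08], [-0.75, 2.2], [0.22, 2.44], [-1.43, 4.57], [0, 2.65], [-2.85, 2.85]. Speed limits (rad/s): [2.79, 2.79, 3.14, 3.14, 3.14, 3.14].

INTERFACE

Orientations are given as a unit quaternion [w, x, y, z].
In Python, from cell import get_state, grab_frame, close_job, search_frame, masks_of, landmark_of gives the robot as it stands.
- The arm moves only by the tool drive_tool, never from a script. Its argument "steps" is a list of rows, each a list of 5 numbers: the finger opening in mm, from 0 to 85.4, then the shift along the tool's x, y, z in mm, then the turn about the tool's z in degrees. A call has 1 to 20 rows; each row shifts and turns the commanded pose from where the row before left it, along the tool's axes as they then stand; what a row does not reach is not made up. A row lasts 1/12 s, in which the tool goes at most 41.7 mm and 7.16 degrees, less where a joint would pass 70% of its speed; a pose out of reach is approached as far as the arm can. A call is refused whole if a number of a shift passes 41.7 or a number of a turn 7.16, either way. A call with a gripper value outside its range is refused whole. The fingers move at their own pace and stop on an object; the grip force is fixed at half the most. Time passes only in rows, so rows that do not move let the fingers close. It gives the time, the measured TCP pose, the force and the opening at its end, in the units of the state.
- get_state(): the state, without advancing time (a new reading comes with each control period).
- grab_frame(name): name is "side" or "top"; returns a dict with "image" (420x560x3 uint8, red, green, blue), "K" (3x3 intrinsics, pixels), "rvec" (rotation vector, rad) and "tvec" (3), from world to camera coordinates, as OpenCV has them. Camera axes: x right, y down, z forward; pixel columns grow to the right and rows downward; lengths in m; the calibration is good to about 2 mm. A picture is of the moment at which its call begins. There is no depth.
- close_job(): hands the job in, once; it reports no verdict.
Trained networks look in a picture, given as the dict that the camera call returned (one of the last four; its "shot" number tells which), for a name from the list of things; names that differ only in an ending like _2 or _b are one class to them, and where a whole thing is asked for, a point or a joint stands for the part that bears it (a point fixed in the world has none). Each returns a list of dicts, best first, with "score" (0 to 1); they miss things now and then, are a little off and sometimes report something else, mostly with a low value. They report only what shows in the picture. A call takes as long as a camera call.
- search_frame(name, picture): "centre" ([column, row] in pixels, amid what is visible of it).
- masks_of(name, picture): "mask" (420x560 bool, what is visible of it) and "centre" ([column, row] in pixels, amid what is visible of it).
- landmark_of(name, picture): "centre" ([column, row] in pixels: a listed point, or the origin of a listed thing).
The state is a dict: "time": time; "joint_positions": joint angles; "qd": joint speeds; "joint_efforts": joint torques, N m; "eef_pos": TCP position; "tcp_rot": TCP orientation; "contact_force": force on the tool from outside, world axes, zero at the start; "torque": the same for the moment, N m; "width": finger opening in m.
Only numpy, scipy, OpenCV 4.12 (cv2) and the standard library are available. Lean on these libraries where they do the work, as an engineer would, in place of code of your own. Each camera call takes 0.05 s, during which the arm holds its last target.

TASK

Push the white upright tab of the colorimeter's filter turret round with a fingertip until it points squarely at the green sticker, then press the orange read button right down and let it come up again. Only push: do not pinch the tab, do not press the button before the turret is set, and leave the bottle, the tube rack and the little amber vial where they stand.

Things in the scene. Friction and masses are not known exactly. Their poses are not given: they have to be found in the camera images.
- meter: the colorimeter, a flat white bench instrument with a grey deck, 280 (its x) x 360 (its y) x 70 mm high, fixed to the bench; origin at the centre of its underside, its front looks along its own -x, z up. On its deck stand the turret (axis at x 0, y +35 mm), the orange button (x -45, y -128 mm), the vial, and a grey sample-cell block 75 x 85 x 30 mm high centred at x +88, y -122 mm
- turret (a joint): angle of the filter turret about its vertical axis, rad; 0 = tab points to the meter's front (its -x), positive = anticlockwise seen from above; stops at -2.15 and +2.15, so it cannot go round by the back. No clicks or spring: friction of about 0.14 N m (some 2 N at the tab) holds it where it is left. It starts between -0.42 and +0.42
- turret_axis (a point): centre of the top of the black turret disc (104 mm diameter, its top 14 mm above the deck, 84 mm above the bench)
- tab_top (a point): middle of the top edge of the white tab, 66 mm from the axis. The tab is an upright radial fin on the turret, 12 mm thick, 44 to 88 mm from the axis; top 38 mm and lower edge 4 mm above the deck, so it rises 24 mm above the disc: a fingertip above the disc beside the tab pushes it. Seen from above, turret_c2 is its flat clockwise side, turret_c3 its anticlockwise side
- tab_pointer (a point): point at deck height on the tab's centre line, 102 mm from the turret's axis (14 mm beyond the tab's outer end), where the tab points on the ring of stickers
- dot_green: flat round green sticker, 30 mm diameter, 1 mm thick, on the deck of the meter (deck height 70 mm) 102 mm from the turret's axis; origin at its centre. The four stickers lie at -102, -56, +56 and +102 degrees from the meter's front direction about the turret's axis (anticlockwise from above positive); which colour is where changes from run to run
- dot_blue: flat round blue sticker, 30 mm diameter, 1 mm thick, on the deck of the meter (deck height 70 mm) 102 mm from the turret's axis; origin at its centre. The four stickers lie at -102, -56, +56 and +102 degrees from the meter's front direction about the turret's axis (anticlockwise from above positive); which colour is where changes from run to run
- dot_yellow: flat round yellow sticker, 30 mm diameter, 1 mm thick, on the deck of the meter (deck height 70 mm) 102 mm from the turret's axis; origin at its centre. The four stickers lie at -102, -56, +56 and +102 degrees from the meter's front direction about the turret's axis (anticlockwise from above positive); which colour is where changes from run to run
- dot_red: flat round red sticker, 30 mm diameter, 1 mm thick, on the deck of the meter (deck height 70 mm) 102 mm from the turret's axis; origin at its centre. The four stickers lie at -102, -56, +56 and +102 degrees from the meter's front direction about the turret's axis (anticlockwise from above positive); which colour is where changes from run to run
- read_button (a joint): travel of the orange read button, m: 0 up, 0.006 fully down; a spring lifts it, fully down takes 5 N; it counts as pressed from 0.004
- read_button_top (a point): centre of the top of the orange round button, 30 mm diameter, in a black housing near the front right of the meter's deck; pressed straight down
- bottle: loose clear reagent bottle with a blue cap, 68 mm diameter, 150 mm high, on the bench to the left of the meter; origin at the centre of its underside; leave alone
- tube_rack: loose orange tube rack with blue- and white-capped tubes, 150 x 62 x 69 mm high, on the bench to the right of the meter; origin at the centre of its underside; leave alone
- vial: loose amber vial with a white cap, 25 mm diameter, 48 mm high, standing on the meter's deck behind the button; origin at the centre of its underside; leave alone

How it is judged:
On the way, in this order (a step that is already met when the one before it is completed fails the run):
1. the tab points at the green sticker and the turret stands still (horizontal distance between tab_pointer and dot_green below 0.012 m and velocity of joint turret between -0.05 and 0.05 rad/s and value of joint read_button below 0.002 m), for 0.3 s.
2. the read button is pressed down, at least 4 of its 6 mm (value of joint read_button above 0.004 m), for 0.04 s.
3. the button has come up again (value of joint read_button below 0.0015 m), for 0.1 s.
At the end, for the whole second after the job is handed in: the tab's pointer point lies within 12 mm of the centre of the green sticker (the sticker is 30 mm across), the button has been pressed after that and is up again, and the bottle, the rack and the vial are within 20 mm of where they stood (horizontal distance between tab_pointer and dot_green below 0.012 m and value of joint read_button below 0.0015 m and distance of each of bottle, tube_rack, vial from where it was at the start of the episode below 0.02 m); the robot touches nothing.
It fails at once if the read button is pressed while the tab does not point at the green sticker (horizontal distance between tab_pointer and dot_green above 0.012 m and value of joint read_button above 0.003 m).
It fails at once if the tab is pinched: fingers press on both of its sides at once (contact force between the fingers and turret_c2 above 1 N and contact force between the fingers and turret_c3 above 1 N).
It fails at once if the bottle, the tube rack or the vial is lifted, tipped or shifted by more than 20 mm (distance of any of bottle, tube_rack, vial from where it was at the start of the episode above 0.02 m or angle between any of bottle, tube_rack, vial's own z axis and vertical above 0.3 rad).
It also fails if it takes over 51 s, if anything falls off the work surface, if the arm or the gripper's body presses on something with over 40 N, if the wrist force passes 120 N, or if a joint passes its speed limit or range.

## Working session

There is one attempt and no reset: what is moved stays moved. The work goes in short steps, Python scripts to look and compute and a tool call to move; the robot and the scene stay as the last step left them, time stands still between calls to the robot, and variables do not carry over. Pictures are saved under pics/ and viewed, and the job is handed in when it is done.

Besides the shell and the picture viewer there is one more tool, called after "Emit:" by a JSON object that holds its "api" and its "payload", one argument or row to a line. drive_tool: Moves the arm, as the interface text tells. Its arguments: {"type":"object","properties":{"steps":{"type":"array","items":{"type":"array","items":{"type":"number"}}}},"required":["steps"]}

```bash
mkdir -p pics
cat > h.py <<'E'
import numpy as np, cv2, json
from cell import *
def P(f):
    R=cv2.Rodrigues(np.array(f["rvec"],float))[0]; return np.array(f["K"])@np.c_[R,np.array(f["tvec"]).ravel()]
def tri(fa,a,fb,b):
    X=cv2.triangulatePoints(P(fa),P(fb),np.array(a,float).reshape(2,1),np.array(b,float).reshape(2,1)).ravel(); return X[:3]/X[3]
def atz(f,px,z):
    p=P(f); H=np.c_[p[:,0],p[:,1],p[:,2]*z+p[:,3]]; w=np.linalg.solve(H,[px[0],px[1],1]); return w[:2]/w[2]
def proj(f,X):
    u=P(f)@np.r_[X,1]; return u[:2]/u[2]
def save(f,n,s=1.4): cv2.imwrite("pics/"+n,cv2.resize(f["image"][:,:,::-1],None,fx=s,fy=s))
E
python3 - <<'E'
from h import *
s=get_state(); print(s["time"],s["eef_pos"],s["tcp_rot"],s["contact_force"],s["width"])
a=grab_frame("top"); b=grab_frame("side"); save(a,"t0.png"); save(b,"s0.png")
for n in ["meter","turret_axis","tab_top","tab_pointer","dot_green","dot_blue","dot_yellow","dot_red","read_button_top","bottle","tube_rack","vial"]:
    la=landmark_of(n,a); lb=landmark_of(n,b)
    print(n,[(np.round(x["centre"],1),round(x["score"],2)) for x in la[:2]],[(np.round(x["centre"],1),round(x["score"],2)) for x in lb[:2]])
    if la and lb: print("   ",np.round(tri(a,la[0]["centre"],b,lb[0]["centre"]),4))
E
```

```text
0.0 [ 0.23908936 -0.57662209  0.19723243] [-1.07507531e-03  9.80772308e-01  1.95152564e-01 -1.64947861e-05] [-1.08361873  0.39285287  0.18658448] 0.08525394146934716
meter [(array([236.4, 207.4]), 0.68), (array([170. , 226.5]), 0.39)] [(array([268.8, 265.1]), 0.84)]
    [ 0.5772  0.1239 -0.0116]
turret_axis [(array([215.1, 201.1]), 0.81)] [(array([264. , 238.2]), 0.8)]
    [0.5775 0.1594 0.0823]
tab_top [(array([198.1, 228.6]), 0.77)] [(array([288.8, 245.6]), 0.96)]
    [0.5181 0.1896 0.1009]
tab_pointer [(array([191.6, 250.1]), 0.76)] [(array([294.8, 198.8]), 0.69), (array([299.9, 267.4]), 0.63)]
    [0.4885 0.1881 0.203 ]
dot_green [(array([252.2, 237.7]), 0.63)] []
dot_blue [(array([170.9, 185.4]), 0.54)] [(array([225.2, 269.6]), 0.45)]
    [0.6132 0.2557 0.0667]
dot_yellow [(array([170.2, 223.1]), 0.54)] [(array([269. , 277.7]), 0.68), (array([320.1, 205.6]), 0.19)]
    [0.5318 0.2529 0.0706]
dot_red [(array([260.6, 200.1]), 0.52)] [(array([276.2, 218.4]), 0.53)]
    [0.5835 0.0663 0.0706]
read_button_top [(array([293.6, 229.2]), 0.56)] [(array([318.6, 204. ]), 0.64)]
    [ 0.517  -0.0039  0.0832]
bottle [(array([101.9, 187.4]), 0.59)] [(array([177.2, 365.8]), 0.91), (array([305.8, 229.9]), 0.68)]
    [ 0.6182  0.425  -0.001 ]
tube_rack [(array([361.4, 215.9]), 0.57), (array([170.5, 226.2]), 0.38)] [(array([318.7, 198.8]), 0.58), (array([319.1, 201.9]), 0.43)]
    [ 0.553  -0.1557  0.0067]
vial [(array([304.7, 203.7]), 0.66)] [(array([295.7, 198.6]), 0.46)]
    [ 0.5737 -0.0266  0.0722]
```

View pics/t0.png

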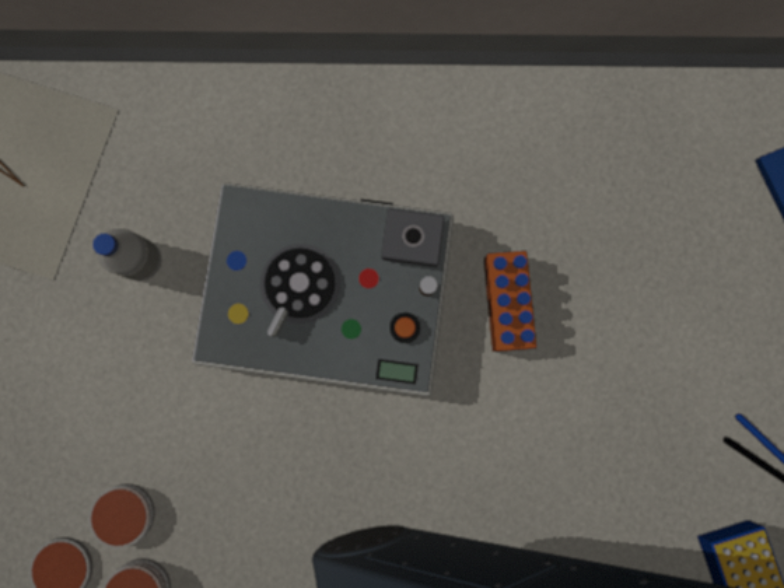

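View pics/s0.png

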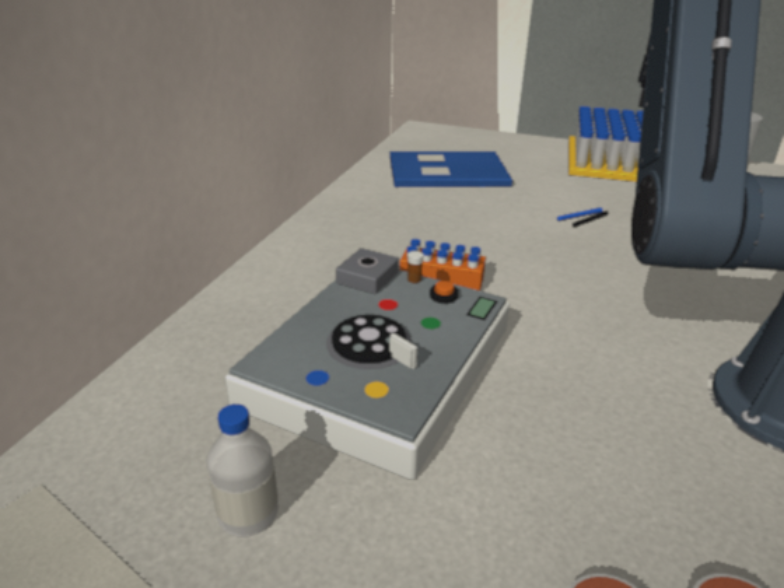

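Run:
```python
from h import *
a=grab_frame("top"); b=grab_frame("side")
D={}
for n,z in [("turret_axis",.084),("tab_top",.108),("tab_pointer",.07),("dot_green",.071),("dot_blue",.071),("dot_yellow",.071),("dot_red",.071),("vial",.07),("read_button_top",.083)]:
    l=landmark_of(n,a)
    if l: D[n]=atz(a,l[0]["centre"],z); print(n,np.round(D[n],4), "mask" , np.round([atz(a,m["centre"],z) for m in masks_of(n,a)[:1]],4))
c=D["turret_axis"]
for n in D:
    d=D[n]-c; print(n,np.round(np.hypot(*d),4),np.round(np.degrees(np.arctan2(d[1],d[0])),1))
```

```text
turret_axis [0.5749 0.1538] mask [[0.5665 0.1643]]
tab_top [0.519  0.1945] mask [[0.5687 0.1604]]
tab_pointer [0.483  0.2107] mask [[0.5739 0.1714]]
dot_blue [0.6163 0.2576] mask [[0.6122 0.259 ]]
dot_yellow [0.5235 0.2535] mask [[0.5251 0.2561]]
dot_red [0.578  0.0607] mask [[0.5845 0.0616]]
vial [ 0.5683 -0.0307] mask [[ 0.5748 -0.0267]]
read_button_top [0.5141 0.0032] mask [[0.517  0.0006]]
turret_axis 0.0 0.0
tab_top 0.0692 143.9
tab_pointer 0.1081 148.2
dot_blue 0.1117 68.3
dot_yellow 0.1122 117.3
dot_red 0.0932 -88.1
vial 0.1847 -92.1
read_button_top 0.1624 -112.0
```

```bash
cat >> h.py <<'E'
from scipy.optimize import least_squares
def dots(f,seeds):
    hsv=cv2.cvtColor(f["image"],cv2.COLOR_RGB2HSV); out={}
    for k,(c,h) in seeds.items():
        m=((abs(((hsv[:,:,0].astype(int)-h+90)%180)-90)<12)&(hsv[:,:,1]>100)).astype(np.uint8)
        n,L,S,C=cv2.connectedComponentsWithStats(m)
        c=np.array(c,float)
        i=min([i for i in range(1,n) if S[i,4]>15],key=lambda i:np.hypot(*(C[i]-c)))
        out[k]=(C[i],S[i,4])
    return out
E
python3 - <<'E'
from h import *
a=grab_frame("top"); b=grab_frame("side")
s=1/1.4
A={"dot_blue":((236*s,260*s),110),"dot_yellow":((238*s,314*s),23),"dot_red":((369*s,278*s),0),"dot_green":((351*s,329*s),68)}
B={"dot_blue":((317*s,378*s),110),"dot_yellow":((376*s,390*s),23),"dot_red":((388*s,304*s),0),"dot_green":((430*s,323*s),68)}
da=dots(a,A); db=dots(b,B); print(da,db)
ang={"dot_green":56,"dot_red":102,"dot_yellow":-56,"dot_blue":-102}
def mp(n):
    t=np.radians(180+ang[n]); return np.array([.102*np.cos(t),.035+.102*np.sin(t),.071])
for n in da: print(n,np.round(tri(a,da[n][0],b,db[n][0]),4))
def w(p,X): c,s_=np.cos(p[2]),np.sin(p[2]); return np.array([p[0]+c*X[0]-s_*X[1],p[1]+s_*X[0]+c*X[1],X[2]])
def res(p,cams):
    return np.concatenate([proj(f,w(p,mp(n)))-d[n][0] for f,d in cams for n in d])
for cams in ([(a,da)],[(b,db)],[(a,da),(b,db)]):
    r=least_squares(res,[.577,.124,0],args=(cams,)); p=r.x
    print(np.round(p,4),np.degrees(p[2]),np.round(r.fun,1))
for nm,X in [("axis",[0,.035,.084]),("button",[-.045,-.128,.083]),("green",mp("dot_green"))]: print(nm,np.round(w(p,X),4),proj(a,w(p,X)),proj(b,w(p,X)))
# tab angle
ta=landmark_of("tab_top",a)[0]["centre"];tb=landmark_of("tab_top",b)[0]["centre"]
def tt(th): t=np.pi+th; return w(p,[.066*np.cos(t),.035+.066*np.sin(t),.108])
r=least_squares(lambda q:np.r_[proj(a,tt(q[0]))-ta,proj(b,tt(q[0]))-tb],[0]); print("tab deg",np.degrees(r.x),r.fun,tt(r.x[0]))
save({"image":a["image"][120:290,120:330]},"tz.png",3.5); save({"image":b["image"][160:350,150:380]},"sz.png",3.4)
E
```

```text
{'dot_blue': (array([168.54140127, 185.72611465]), np.int32(157)), 'dot_yellow': (array([169.70481928, 223.60240964]), np.int32(166)), 'dot_red': (array([262.93902439, 198.45121951]), np.int32(164)), 'dot_green': (array([250.48965517, 234.47586207]), np.int32(145))} {'dot_blue': (array([226.43165468, 269.56834532]), np.int32(139)), 'dot_yellow': (array([268.60365854, 277.91463415]), np.int32(164)), 'dot_red': (array([276.60227273, 217.30681818]), np.int32(88)), 'dot_green': (array([307.15662651, 230.3253012 ]), np.int32(83))}
dot_blue [0.6106 0.2593 0.0707]
dot_yellow [0.5313 0.254  0.0709]
dot_red [0.586  0.0612 0.0701]
dot_green [0.5103 0.0859 0.0706]
[ 0.572   0.1279 -0.125 ] -7.159584617665116 [ 0.  -0.   0.1  0.  -0.  -0.1 -0.1  0.1]
[ 0.5741  0.1288 -0.1238] -7.0937790237953635 [-0.1  0.   0.1  0.1  0.  -0.2  0.  -0. ]
[ 0.5731  0.1283 -0.1251] -7.1672935900742285 [-0.2 -0.5 -0.1 -0.5 -0.2 -0.6 -0.3 -0.5  0.4 -0.   0.6  0.1  0.6 -0.2
  0.5 -0. ]
axis [0.5775 0.1631 0.084 ] [213.15326523 200.73569612] [263.65087777 238.56090214]
button [0.5125 0.0069 0.083 ] [288.58996428 232.98113554] [317.30414594 206.5325575 ]
green [0.5103 0.0863 0.071 ] [250.21160872 234.00282695] [307.69442432 230.32358357]
tab deg [-19.70674485] [-0.37602859  1.33175347 -0.70604479 -0.62562059] [0.51859347 0.19288741 0.108     ]
```

View pics/tz.png

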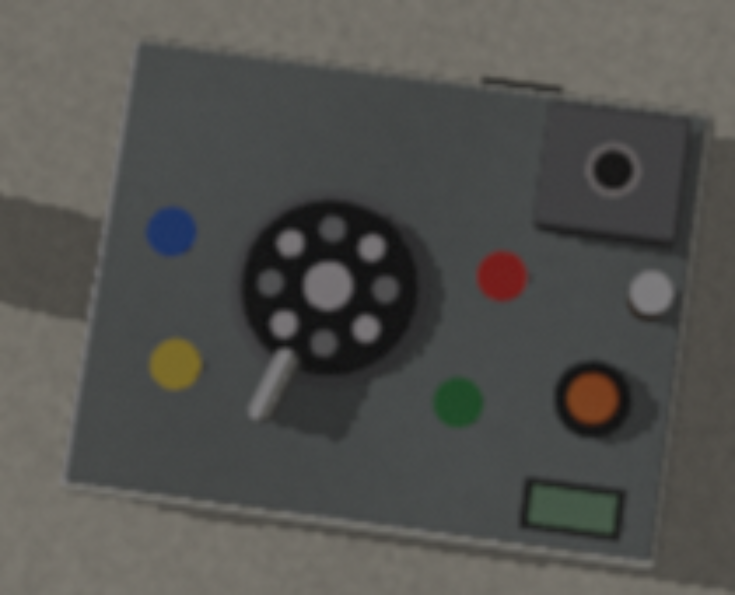

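```bash
cat >> h.py <<'E'
def yaw(q):
    from scipy.spatial.transform import Rotation as R
    x=R.from_quat([q[1],q[2],q[3],q[0]]).as_matrix()[:,0]; return np.degrees(np.arctan2(x[1],x[0]))
def plan(cur,wps,vmax=38,tmax=7,g=0):
    # cur,wps: x,y,z(m),yaw deg ; wps may carry 5th: vmax mm/row
    rows=[];cur=list(cur)
    for wpt in wps:
        v=wpt[4] if len(wpt)>4 else vmax
        d=np.array(wpt[:3])-cur[:3]; dy=wpt[3]-cur[3]
        n=int(max(np.ceil(np.linalg.norm(d)*1000/v),np.ceil(abs(dy)/tmax),1))
        s0=np.array(cur[:3]);y0=cur[3]
        for i in range(n):
            tgt=s0+d*(i+1)/n; e=(tgt-np.array(cur[:3]))*1000
            c,s=np.cos(np.radians(cur[3])),np.sin(np.radians(cur[3]))
            r=[g,round(c*e[0]+s*e[1]),round(s*e[0]-c*e[1]),round(-e[2]),round(-(y0+dy*(i+1)/n-cur[3]),1)]
            cur[0]+=(c*r[1]+s*r[2])/1000;cur[1]+=(s*r[1]-c*r[2])/1000;cur[2]-=r[3]/1000;cur[3]-=r[4]
            rows.append(r)
    print(json.dumps(rows),len(rows),np.round(cur,4))
def cur():
    s=get_state(); return [*s["eef_pos"],yaw(s["tcp_rot"])]
AX=np.array([.5775,.1631])
def at(phi,r,off,z):  # phi deg, off m behind (clockwise)
    p=np.radians(phi); u=np.array([np.cos(p),np.sin(p)]); t=np.array([-u[1],u[0]])
    q=AX+r*u-off*t; return [q[0],q[1],z,phi-90]
E
python3 - <<'E'
from h import *
c=cur(); print(c, get_state()["time"])
plan(c,[(.42,-.2,.2,c[3]),at(153.1,.07,.036,.2)])
print(at(153.1,.07,.036,.2))
E
```

```text
[np.float64(0.2392576812640554), np.float64(-0.5773699942898929), np.float64(0.19819609865840598), np.float64(22.50560098457528)] 2.45
[[0, 26, -23, 0, -0.0], [0, 26, -24, 0, -0.0], [0, 26, -23, 0, -0.0], [0, 26, -23, -1, -0.0], [0, 26, -23, 0, -0.0], [0, 26, -24, 0, -0.0], [0, 26, -23, 0, -0.0], [0, 26, -23, 0, -0.0], [0, 26, -24, 0, -0.0], [0, 26, -23, -1, -0.0], [0, 25, -23, 0, -0.0], [0, 26, -23, 0, -0.0], [0, 22, -29, 0, -3.4], [0, 24, -28, 0, -3.4], [0, 26, -27, 0, -3.3], [0, 27, -25, 0, -3.4], [0, 28, -23, 0, -3.4], [0, 30, -22, 0, -3.4], [0, 31, -20, 0, -3.4], [0, 32, -18, 0, -3.4], [0, 33, -16, 0, -3.3], [0, 34, -14, 0, -3.4], [0, 35, -12, 0, -3.4], [0, 35, -10, 0, -3.4]] 24 [ 0.5307  0.2267  0.2002 63.1056]
[np.float64(0.5313618224628592), np.float64(0.2268751407176125), 0.2, 63.099999999999994]
```

Emit:
{"api": "drive_tool", "payload": {
  "steps": [
    [0, 26, -23, 0, 0],
    [0, 26, -24, 0, 0],
    [0, 26, -23, 0, 0],
    [0, 26, -23, -1, 0],
    [0, 26, -23, 0, 0],
    [0, 26, -24, 0, 0],
    [0, 26, -23, 0, 0],
    [0, 26, -23, 0, 0],
    [0, 26, -24, 0, 0],
    [0, 26, -23, -1, 0],
    [0, 25, -23, 0, 0],
    [0, 26, -23, 0, 0],
    [0, 22, -29, 0, -3.4],
    [0, 24, -28, 0, -3.4],
    [0, 26, -27, 0, -3.4],
    [0, 27, -25, 0, -3.4],
    [0, 28, -23, 0, -3.4],
    [0, 30, -22, 0, -3.4],
    [0, 31, -20, 0, -3.4]
  ]
}}

```text
time: 4.03
eef_pos: [0.4847, 0.051, 0.2005]
tcp_rot: [0.0, 0.919, 0.395, 0.0]
contact_force: [1.3, -0.1, -1.1]
width: 0.0001
```

Run:
```python
from h import *
c=cur(); print(c, get_state()["time"],get_state()["width"],get_state()["contact_force"])
plan(c,[at(153.1,.07,.036,.198),at(153.1,.07,.036,.092,20)])
```

```text
[np.float64(0.4846615682090636), np.float64(0.05096416532301893), np.float64(0.20051321296717406), np.float64(46.47647721939384)] 4.0333 0.0001499760804693401 [ 1.3089543  -0.1086715  -1.08035122]Traceback (most recent call last):
  File "<stdin>", line 3, in <module>
TypeError: at() takes 4 positional arguments but 5 were given
```

Emit:
{"api": "drive_tool", "payload": {
  "steps": [
    [0, 0, 0, 0, 0],
    [0, 0, 0, 0, 0]
  ]
}}

```text
time: 4.2
eef_pos: [0.4844, 0.0508, 0.2003]
tcp_rot: [0.0, 0.919, 0.395, 0.0]
contact_force: [-0.6, -0.4, 0.3]
width: -0.0002
```

Run:
```python
from h import *
c=cur(); print(c, get_state()["time"])
plan(c,[at(153.1,.07,.036,.198),at(153.1,.07,.036,.13)+[20]])
```

```text
[np.float64(0.48444342769994075), np.float64(0.05082651437623506), np.float64(0.2002758720939074), np.float64(46.54084258371472)] 4.2
[[0, 32, -17, 0, -3.3], [0, 33, -16, 1, -3.3], [0, 34, -14, 0, -3.3], [0, 34, -11, 1, -3.3], [0, 35, -10, 0, -3.4], [0, 0, 0, 17, 0.0], [0, 0, 0, 17, 0.0], [0, 0, 0, 17, 0.0], [0, 0, 0, 17, 0.0]] 9 [ 0.531   0.2266  0.1303 63.1408]
```

Emit:
{"api": "drive_tool", "payload": {
  "steps": [
    [0, 32, -17, 0, -3.3],
    [0, 33, -16, 1, -3.3],
    [0, 34, -14, 0, -3.3],
    [0, 34, -11, 1, -3.3],
    [0, 35, -10, 0, -3.4],
    [0, 0, 0, 17, 0],
    [0, 0, 0, 17, 0],
    [0, 0, 0, 17, 0],
    [0, 0, 0, 17, 0],
    [0, 0, 0, 0, 0]
  ]
}}

```text
time: 5.03
eef_pos: [0.5293, 0.2223, 0.127]
tcp_rot: [-0.001, 0.854, 0.521, -0.004]
contact_force: [-1.1, -0.6, -0.4]
width: 0.0001
```

Run:
```python
from h import *
c=cur(); print(c, get_state()["time"],get_state()["contact_force"])
a=grab_frame("top"); b=grab_frame("side")
save({"image":a["image"][120:290,120:330]},"t1.png",3.5); save({"image":b["image"][130:350,150:420]},"s1.png",2.7)
```

```text
[np.float64(0.529336831397255), np.float64(0.22225863051042571), np.float64(0.12699776244508526), np.float64(62.76358120928924)] 5.0333 [-1.13566738 -0.57760344 -0.44928905]
```

View pics/t1.png

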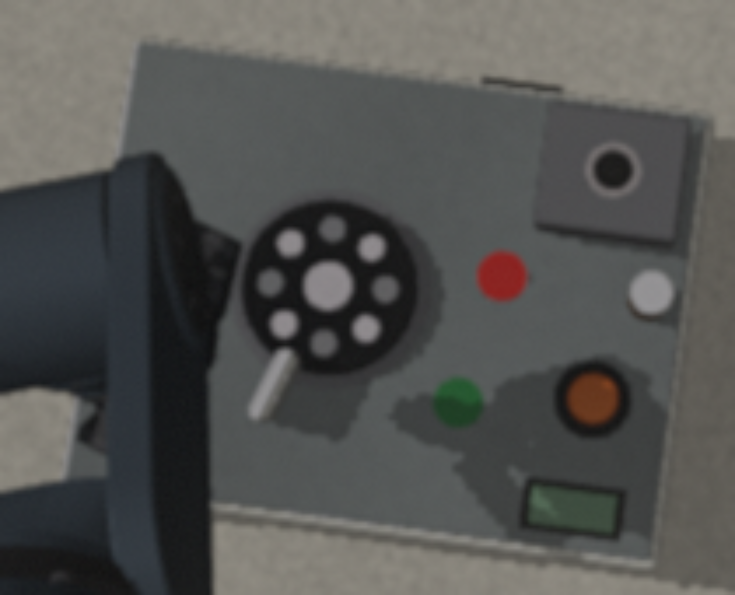

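View pics/s1.png

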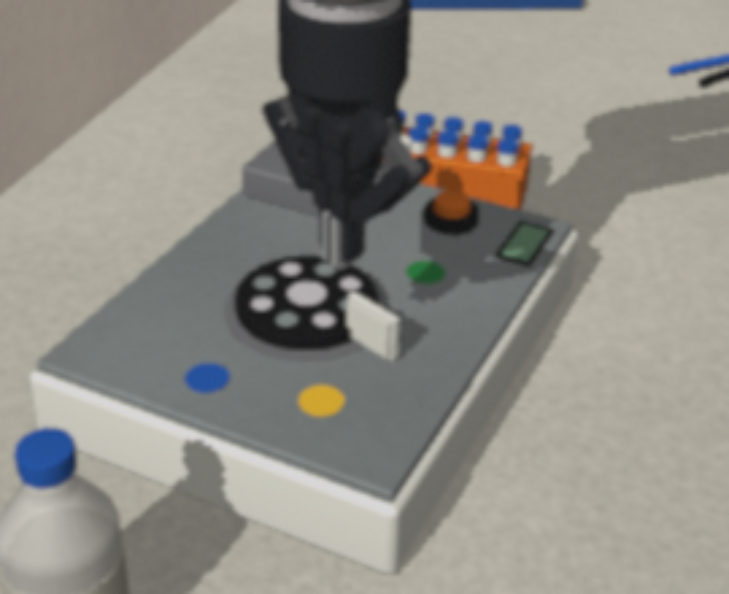

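Run:
```python
from h import *
s=get_state(); c=cur(); print(c,s["time"],s["tcp_rot"],s["contact_force"],s["joint_positions"],s["qd"])
a=grab_frame("top"); b=grab_frame("side")
for f,o,k in((a,(120,120),3.5),(b,(150,130),2.7)):
    for X in (c[:3],[c[0],c[1],.2],[.5186,.1929,.108]): print((proj(f,X)-np.array(o))*k)
```

```text
[np.float64(0.5316618228025181), np.float64(0.22312488330406577), np.float64(0.12993057512750422), np.float64(62.781338277086256)] 5.1333 [-1.20272976e-04  8.53635532e-01  5.20870207e-01 -7.69439183e-04] [-0.10249318 -0.27879862 -0.1550755 ] [ 2.03799218e-01  5.50715878e-01  1.62082578e+00 -3.54393550e-04
  9.71580852e-01  6.79055181e-01] [ 0.00922386 -0.02432584 -0.02747084  0.00454771 -0.00191328  0.00091047]
[205.97114141 352.71155848]
[179.28201963 341.63389074]
[265.71220568 379.1495203 ]
[338.93395502 300.02693744]
[340.46515036 207.48939204]
[372.02854111 306.11904077]
```

Run:
```python
from h import *
b=grab_frame("side"); c=cur(); print(c)
im=b["image"].copy(); 
im=cv2.convertScaleAbs(im,alpha=1.6,beta=30); crop=cv2.resize(im[170:280,210:330],None,fx=6,fy=5.4,interpolation=cv2.INTER_CUBIC)
q=proj(b,c[:3]); cv2.circle(crop,(int((q[0]-210)*6),int((q[1]-170)*5.4)),4,(255,0,0),-1)
cv2.imwrite("pics/s2.png",crop[:,:,::-1])
```

```text
[np.float64(0.532812490350645), np.float64(0.22412894644419412), np.float64(0.1314875670725506), np.float64(62.83779453754382)]
```

View pics/s2.png

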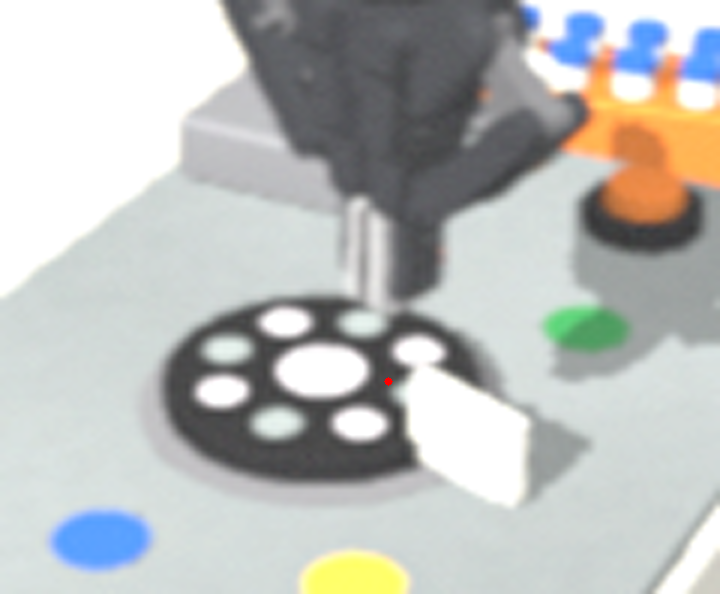

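Emit:
{"api": "drive_tool", "payload": {
  "steps": [
    [0, 0, 0, 0, 0],
    [0, 0, 0, 0, 0],
    [0, 0, 0, 0, 0],
    [0, 0, 0, 0, 0]
  ]
}}

```text
time: 5.62
eef_pos: [0.5318, 0.2248, 0.1306]
tcp_rot: [0.0, 0.853, 0.522, 0.0]
contact_force: [0.0, 0.5, 0.4]
width: 0.0001
```

Run:
```python
from h import *
c=cur(); print(c,get_state()["qd"],get_state()["time"])
b=grab_frame("side");a=grab_frame("top"); print(cur())
im=b["image"].copy(); 
im=cv2.convertScaleAbs(im,alpha=1.6,beta=30); crop=cv2.resize(im[80:280,150:400],None,fx=3,fy=3,interpolation=cv2.INTER_CUBIC)
for z in (c[2],c[2]+.03,c[2]+.073):
  q=proj(b,[c[0],c[1],z]); cv2.circle(crop,(int((q[0]-150)*3),int((q[1]-80)*3)),3,(255,0,0),-1)
cv2.imwrite("pics/s3.png",crop[:,:,::-1])
im=cv2.convertScaleAbs(a["image"],alpha=2,beta=40);cv2.imwrite("pics/t3.png",cv2.resize(im[100:300,80:340],None,fx=3,fy=2.9)[:,:,::-1])
```

```text
[np.float64(0.5317640018041232), np.float64(0.22476171102354728), np.float64(0.13064982992813115), np.float64(62.91387567345987)] [ 0.00182284  0.00450611  0.00215409 -0.00130208 -0.00192365  0.0008624 ] 5.6167
[np.float64(0.5316475912123245), np.float64(0.22471895606556466), np.float64(0.13040054539196055), np.float64(62.91207020638778)]
```

View pics/s3.png

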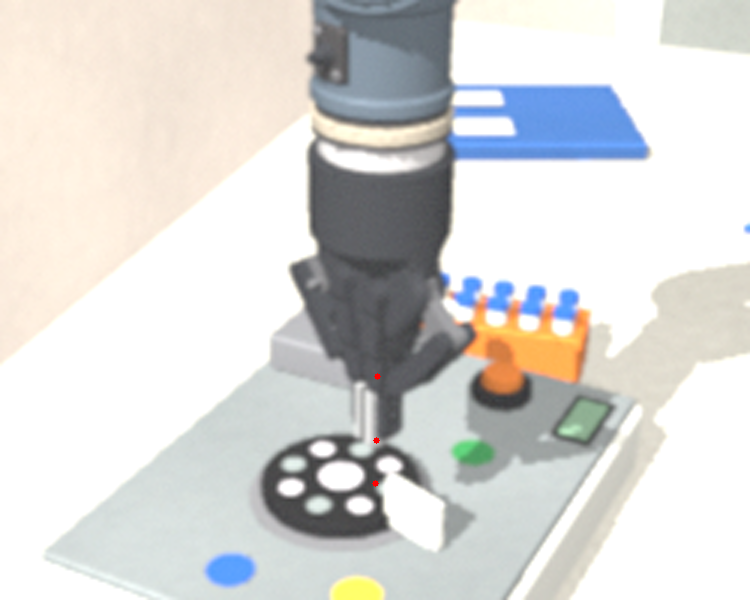

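View pics/t3.png

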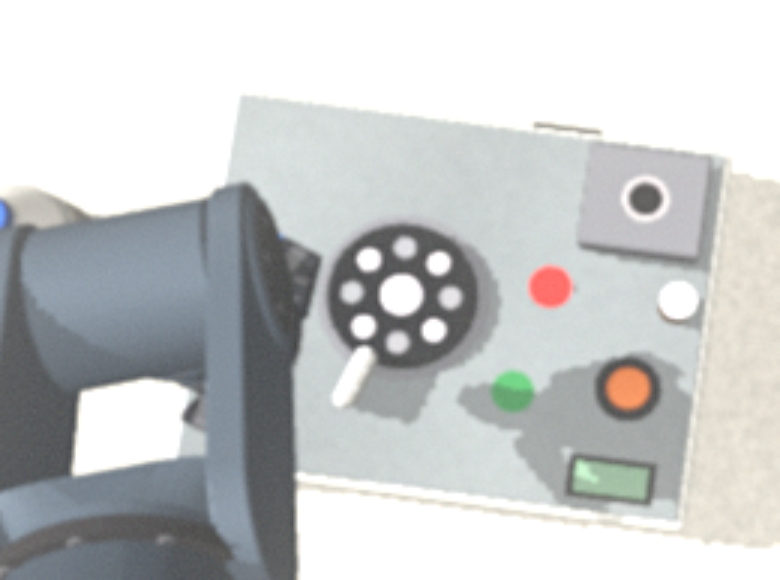

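Run:
```python
from h import *
b=grab_frame("side");a=grab_frame("top"); c=cur(); print(c)
T=lambda u,v:(u/3+80,v/2.9+100)
# tab outer top end, r=.088
ph=np.radians(153.1); E=AX+.088*np.array([np.cos(ph),np.sin(ph)])
print("tab outer top",E,(proj(a,[*E,.108])-[80,100])*[3,2.9])
S=atz(a,T(405,418),.07); k=(S-E)/.038; print("shadow/height",k)
St=atz(a,T(460,395),.07); print("tip shadow",St)
for z in (.10,.13,.145,.16,.175): print(z,"sideray",atz(b,(383/3+150,437/3+80),z),"shadowline",St-k*(z-.07))
# bottle cap etc
```

```text
[np.float64(0.5315969493558642), np.float64(0.22473089049719802), np.float64(0.13026518684294844), np.float64(62.916283797959224)]
tab outer top [0.49902182 0.20291425] [331.83046572 400.42922851]
shadow/height [-0.27052483 -1.1605096 ]
tip shadow [0.50548596 0.12123552]
0.1 sideray [0.55946467 0.13345695] shadowline [0.51360171 0.15605081]
0.13 sideray [0.54464895 0.17602868] shadowline [0.52171745 0.1908661 ]
0.145 sideray [0.5372411  0.19731455] shadowline [0.52577533 0.20827374]
0.16 sideray [0.52983324 0.21860042] shadowline [0.5298332  0.22568139]
0.175 sideray [0.52242538 0.23988628] shadowline [0.53389107 0.24308903]
```

Emit:
{"api": "drive_tool", "payload": {
  "steps": [
    [0, 0, 0, 15, 0],
    [0, 0, 0, 15, 0],
    [0, 0, 0, 8, 0],
    [0, 0, 0, 0, 0],
    [0, 0, 0, 0, 0],
    [0, 0, 0, 0, 0]
  ]
}}

```text
time: 6.32
eef_pos: [0.5321, 0.2248, 0.0927]
tcp_rot: [0.0, 0.853, 0.522, 0.0]
contact_force: [-0.5, -0.4, 0.2]
width: -0.0001
```

```bash
cat >> h.py <<'E'
def side(n,dz=(0,.03),tp=False):
    c=cur(); s=get_state(); print(np.round(c,4),s["time"],np.round(s["contact_force"],1))
    b=grab_frame("side"); im=cv2.convertScaleAbs(b["image"],alpha=1.6,beta=30); crop=cv2.resize(im[150:290,190:350],None,fx=4.2,fy=4.2,interpolation=cv2.INTER_CUBIC)
    for d in dz:
        q=proj(b,[c[0],c[1],c[2]+d]); cv2.circle(crop,(int((q[0]-190)*4.2),int((q[1]-150)*4.2)),3,(255,0,0),-1)
    cv2.imwrite("pics/"+n,crop[:,:,::-1]); return b
def top(n):
    a=grab_frame("top"); im=cv2.convertScaleAbs(a["image"],alpha=1.8,beta=20);cv2.imwrite("pics/"+n,cv2.resize(im[110:290,100:330],None,fx=3.2,fy=3.2)[:,:,::-1]); return a
E
python3 - <<'E'
from h import *
side("s4.png")
E
```

```text
[ 0.5321  0.2248  0.0927 62.9083] 6.3167 [-0.5 -0.4  0.2]
```

View pics/s4.png

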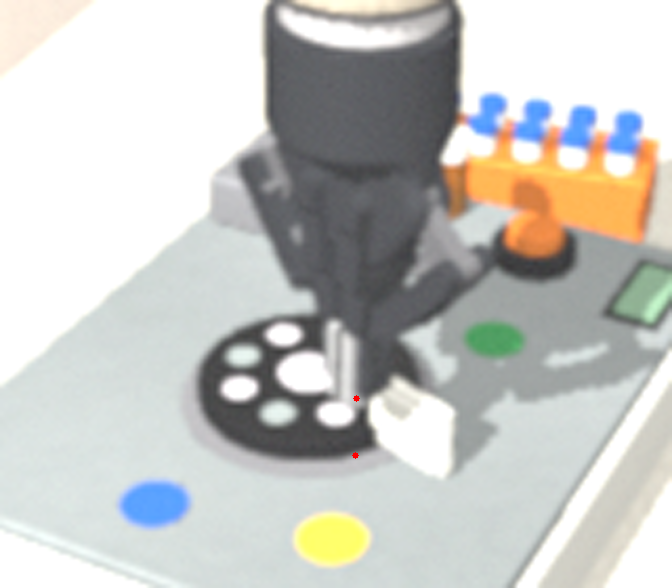

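Emit:
{"api": "drive_tool", "payload": {
  "steps": [
    [0, 0, 0, 10, 0],
    [0, 0, 0, 8, 0],
    [0, 0, 0, 3, 0],
    [0, 0, 0, 0, 0],
    [0, 0, 0, 0, 0],
    [0, 0, 0, 0, 0]
  ]
}}

```text
time: 6.87
eef_pos: [0.5317, 0.2247, 0.0712]
tcp_rot: [0.0, 0.853, 0.522, 0.0]
contact_force: [0.7, 0.3, -0.0]
width: 0.0001
```

Run:
```python
from h import *
side("s5.png");top("t5.png")
```

```text
[ 0.5317  0.2247  0.0712 62.9047] 6.8667 [ 0.7  0.3 -0. ]
```

View pics/s5.png

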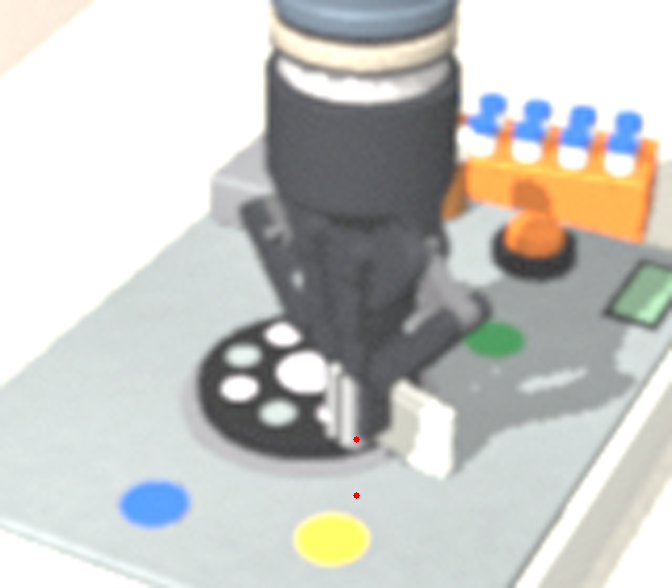

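View pics/t5.png

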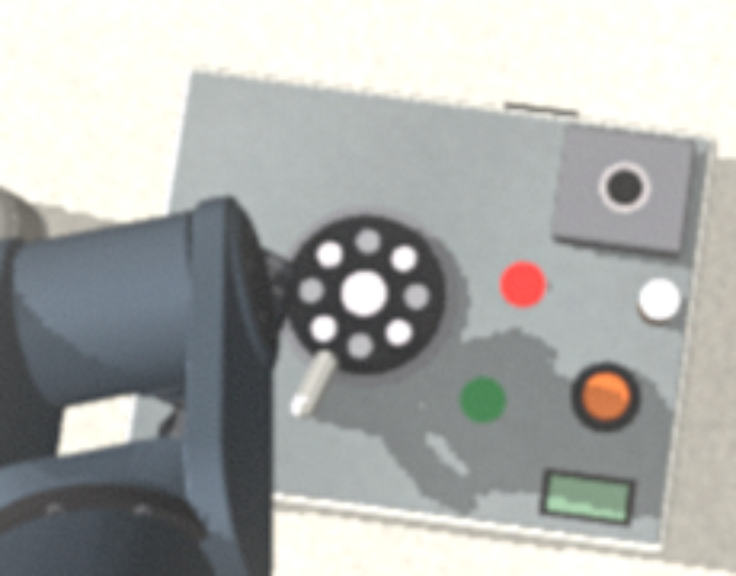

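Run:
```python
from h import *
c=cur()
plan(c,[at(153.1,.071,.034,.064)+[4],at(153.1,.071,.022,.064)+[4]]+[at(153.1+4*i,.071,.017,.064)+[20] for i in range(1,14)])
```

```text
[[0, 0, -1, 4, -0.1], [0, 0, -1, 3, -0.1], [0, -3, 0, 0, 0.0], [0, -3, 0, 0, 0.0], [0, -3, 0, 0, 0.0], [0, -3, 0, 0, 0.0], [0, -10, -1, 0, -4.0], [0, -5, -1, 0, -4.0], [0, -5, -1, 0, -4.0], [0, -5, -2, 0, -4.0], [0, -5, -1, 0, -4.0], [0, -5, -1, 0, -4.0], [0, -5, -1, 0, -4.0], [0, -5, -1, 0, -4.0], [0, -5, -1, 0, -4.0], [0, -5, -1, 0, -4.0], [0, -5, -1, 0, -4.0], [0, -5, -1, 0, -4.0], [0, -5, -1, 0, -4.0]] 19 [5.057000e-01 1.486000e-01 6.440000e-02 1.151061e+02]
```

Emit:
{"api": "drive_tool", "payload": {
  "steps": [
    [0, 0, -1, 4, 0],
    [0, 0, -1, 3, 0],
    [0, -3, 0, 0, 0],
    [0, -3, 0, 0, 0],
    [0, -3, 0, 0, 0],
    [0, -3, 0, 0, 0],
    [0, -7, -1, 0, -4],
    [0, -5, -1, 0, -4],
    [0, -5, -1, 0, -4],
    [0, 0, 0, 0, 0],
    [0, 0, 0, 0, 0]
  ]
}}

```text
time: 7.88
eef_pos: [0.5149, 0.2002, 0.0644]
tcp_rot: [0.0, 0.795, 0.607, 0.0]
contact_force: [-0.8, -0.5, -0.9]
width: -0.0001
```

Run:
```python
from h import *
side("s6.png");top("t6.png")
```

```text
[5.14900e-01 2.00200e-01 6.44000e-02 7.47772e+01] 7.8833 [-0.8 -0.5 -0.9]
```

View pics/s6.png

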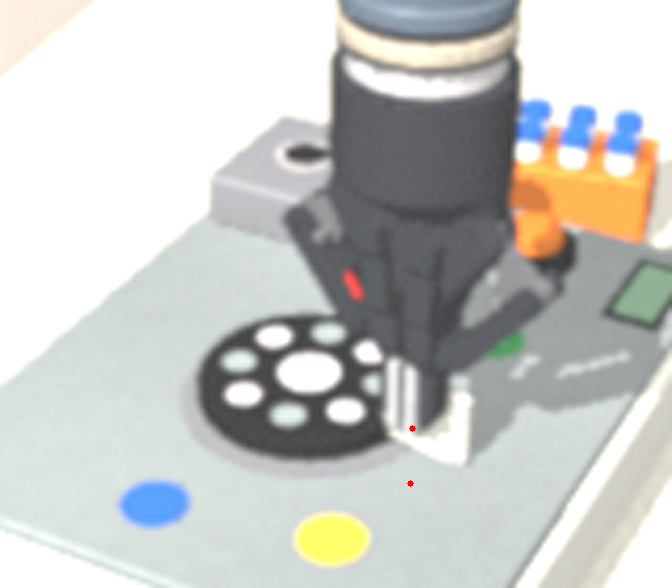

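View pics/t6.png

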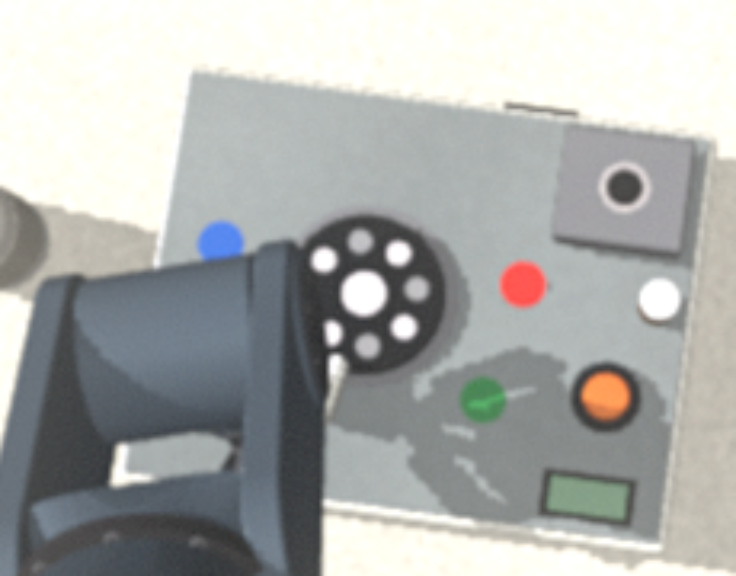

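Run:
```python
from h import *
c=cur(); d=np.array(c[:2])-AX; p=np.radians(c[3]+90); u=np.array([np.cos(p),np.sin(p)]); print("r",d@u,"off",-(d@np.array([-u[1],u[0]])))
plan(c,[at(164.8+4*i,.071,.017,.064)+[20] for i in range(1,13)])
```

```text
r 0.07014473500418757 off 0.019646827364556387
[[0, -8, -2, 0, -4.0], [0, -5, -1, 0, -4.0], [0, -5, -1, 0, -4.0], [0, -5, -1, 0, -4.0], [0, -5, -1, 0, -4.0], [0, -5, -1, 0, -4.0], [0, -5, -1, 0, -4.0], [0, -5, -1, 0, -4.0], [0, -5, -1, 0, -4.0], [0, -5, -1, 0, -4.0], [0, -5, -1, 0, -4.0], [0, -5, -1, 0, -4.0]] 12 [5.085000e-01 1.385000e-01 6.430000e-02 1.228267e+02]
```

Emit:
{"api": "drive_tool", "payload": {
  "steps": [
    [0, -5, -2, 0, -4],
    [0, -5, -1, 0, -4],
    [0, -5, -1, 0, -4],
    [0, -5, -1, 0, -4],
    [0, -5, -1, 0, -4],
    [0, -5, -1, 0, -4],
    [0, -5, -1, 0, -4],
    [0, -5, -1, 0, -4],
    [0, -5, -1, 0, -4],
    [0, -5, -1, 0, -4],
    [0, -5, -1, 0, -4],
    [0, 0, 0, 0, 0],
    [0, 0, 0, 0, 0]
  ]
}}

```text
time: 9.07
eef_pos: [0.5077, 0.1464, 0.0642]
tcp_rot: [-0.0, 0.509, 0.861, -0.0]
contact_force: [-0.6, 0.1, -1.1]
width: -0.0001
```

Run:
```python
from h import *
c=cur(); d=np.array(c[:2])-AX; p=np.radians(c[3]+90); u=np.array([np.cos(p),np.sin(p)]); print("phi",c[3]+90,"r",d@u,"off",-(d@np.array([-u[1],u[0]])))
side("s7.png");a=top("t7.png")
```

```text
phi 208.7542899370875 r 0.06921793234000699 off 0.01889120959425149
[5.077000e-01 1.464000e-01 6.420000e-02 1.187543e+02] 9.0667 [-0.6  0.1 -1.1]
```

View pics/s7.png

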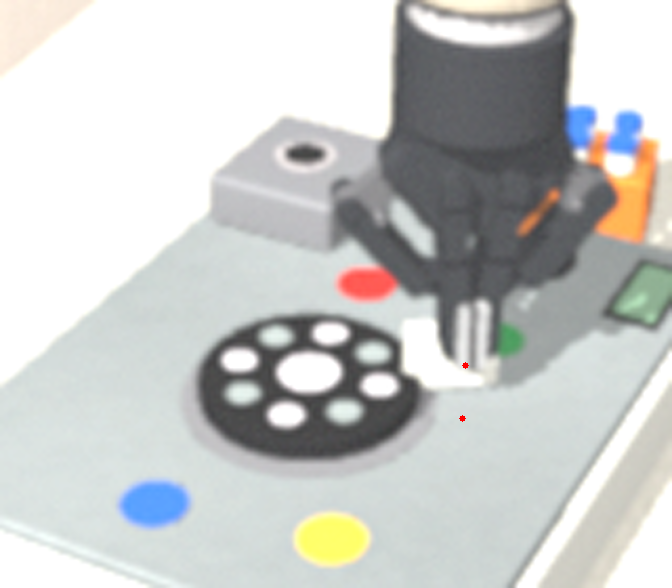

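View pics/t7.png

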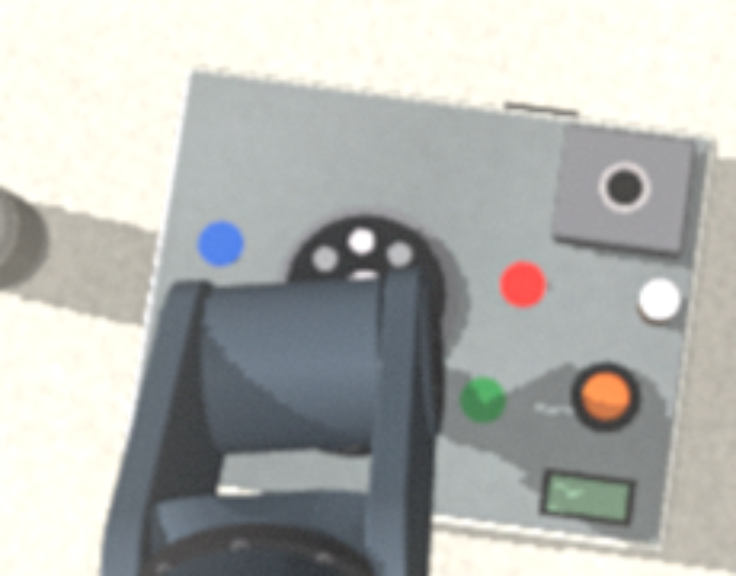

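```bash
cat >> h.py <<'E'
def ring(f,img=None,axis=AX,rr=np.linspace(.028,.044,9)):
    img=f["image"] if img is None else img; g=img.max(2).astype(np.float32); th=np.radians(np.arange(0,360,1.))
    o=[]
    for r in rr:
        px=np.array([proj(f,[axis[0]+r*np.cos(t),axis[1]+r*np.sin(t),.084]) for t in th],np.float32)
        o.append(cv2.remap(g,px[None,:,0],px[None,:,1],cv2.INTER_LINEAR)[0])
    return np.mean(o,0)
def ref():
    b=grab_frame("side"); return b, cv2.resize(cv2.imread("pics/s0.png")[:,:,::-1],(560,420),interpolation=cv2.INTER_AREA)
def rot(f,img0,guess,valid=(100,330)):
    a=ring(f,img0);b=ring(f)
    # mask sectors that could be occluded in current view
    best=[]
    for d in np.arange(guess-25,guess+25,.5):
        idx=np.arange(0,360); src=(idx-d)%360
        A=np.interp(src,np.arange(361),np.r_[a,a[0]]); m=np.zeros(360,bool); m[idx]=True
        m&=~((idx>150)&(idx<270))   # near the tab/finger now
        m&=~((src>150-15)&(src<175)) # near tab then
        best.append((np.corrcoef(A[m],b[m])[0,1],d))
    return sorted(best)[::-1][:5]
E
python3 - <<'E'
from h import *
b,i0=ref(); print(rot(b,i0,55))
for n in ["tab_top","tab_pointer","turret_axis"]:
    l=landmark_of(n,b); print(n,[(x["centre"],x["score"]) for x in l[:1]])
    if l:
        z={"tab_top":.108,"tab_pointer":.07,"turret_axis":.084}[n]; q=atz(b,l[0]["centre"],z)-AX; print(q,np.degrees(np.arctan2(q[1],q[0]))%360,np.hypot(*q))
E
```

```text
[(np.float64(0.9777030545071544), np.float64(50.5)), (np.float64(0.9774548405486709), np.float64(51.0)), (np.float64(0.9733940983775421), np.float64(50.0)), (np.float64(0.9727542343742698), np.float64(51.5)), (np.float64(0.9646315758045643), np.float64(49.5))]
tab_top [([299.0, 226.5], 0.78)]
[-0.06140389 -0.03042616] 206.3588176786966 0.06852874734128096
tab_pointer [([314.1, 240.5], 0.62)]
[-0.08896353 -0.04827739] 208.4871320062711 0.1012186504406181
turret_axis [([263.1, 237.1], 0.86)]
[ 0.00275877 -0.00424064] 303.0462668205113 0.005059037138369528
```

Emit:
{"api": "drive_tool", "payload": {
  "steps": [
    [0, -5, -1, 0, -4],
    [0, -5, -1, 0, -4],
    [0, -5, -1, 0, -4],
    [0, -5, -1, 0, -4],
    [0, -5, -1, 0, -4],
    [0, 0, 0, 0, 0],
    [0, 0, 0, 0, 0]
  ]
}}

```text
time: 9.95
eef_pos: [0.5188, 0.1234, 0.0642]
tcp_rot: [0.0, 0.352, 0.936, 0.0]
contact_force: [0.3, 0.4, -0.4]
width: 0.0002
```

Run:
```python
from h import *
c=cur(); d=np.array(c[:2])-AX; p=np.radians(c[3]+90); u=np.array([np.cos(p),np.sin(p)]); print("phi",c[3]+90,"r",d@u,"off",-(d@np.array([-u[1],u[0]])))
b=side("s8.png")
i0=ref()[1]; print(rot(b,i0,75))
for n in ["tab_top","tab_pointer"]:
    l=landmark_of(n,b); print(n,[(x["centre"],x["score"]) for x in l[:1]])
    if l:
        z={"tab_top":.108,"tab_pointer":.07,"turret_axis":.084}[n]; q=atz(b,l[0]["centre"],z)-AX; print(q,np.degrees(np.arctan2(q[1],q[0]))%360,np.hypot(*q))
```

```text
phi 228.77545845161148 r 0.0684954835804344 off 0.017998237891663774
[5.188000e-01 1.234000e-01 6.420000e-02 1.387755e+02] 9.95 [ 0.3  0.4 -0.4]
[(np.float64(0.8928682896225397), np.float64(70.5)), (np.float64(0.892191209698033), np.float64(71.0)), (np.float64(0.8893740826951448), np.float64(70.0)), (np.float64(0.8862453218824422), np.float64(71.5)), (np.float64(0.8807796760566988), np.float64(69.5))]
tab_top [([294.5, 220.4], 0.74)]
[-0.04661778 -0.04789528] 225.7744017880618 0.06683693293959901
tab_pointer [([305.7, 230.8], 0.76)]
[-0.06346441 -0.07510847] 229.80319017221484 0.09833114473371678
```

View pics/s8.png

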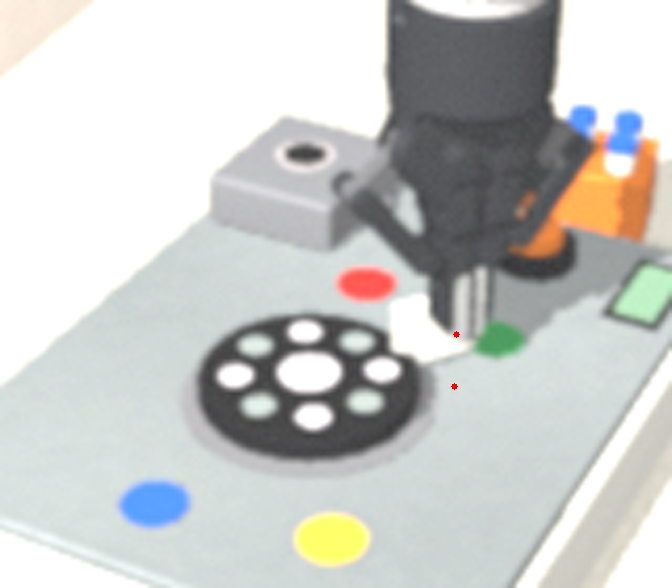

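Emit:
{"api": "drive_tool", "payload": {
  "steps": [
    [0, -3, 0, 0, -2],
    [0, 0, 0, 0, 0],
    [0, 0, 0, 0, 0],
    [0, 0, 0, 0, 0],
    [0, 6, 0, 0, 0],
    [0, 8, 0, 0, 0],
    [0, 8, 0, 0, 0],
    [0, 0, 0, -25, 0],
    [0, 0, 0, -35, 0],
    [0, 0, 0, -35, 0],
    [0, 0, 0, -35, 0],
    [0, 0, 0, 0, 0],
    [0, 0, 0, 0, 0]
  ]
}}

```text
time: 11.23
eef_pos: [0.505, 0.136, 0.1965]
tcp_rot: [0.003, 0.334, 0.942, 0.001]
contact_force: [-1.0, -0.3, -0.5]
width: -0.0001
```

Run:
```python
from h import *
c=cur(); print(c)
plan(c,[(.47,-.05,.195,c[3]),(.45,-.12,.195,c[3])])
```

```text
[np.float64(0.505009802570658), np.float64(0.13604200136984038), np.float64(0.19647314263319932), np.float64(140.93412069948252)]
[[0, -18, -33, 0, -0.0], [0, -18, -34, 1, -0.0], [0, -18, -33, 0, -0.0], [0, -18, -33, 0, -0.0], [0, -18, -34, 0, -0.0], [0, -14, -33, 0, -0.0], [0, -15, -33, 0, -0.0]] 7 [ 4.506000e-01 -1.199000e-01  1.955000e-01  1.409341e+02]
```

Emit:
{"api": "drive_tool", "payload": {
  "steps": [
    [0, -18, -33, 0, 0],
    [0, -18, -34, 0, 0],
    [0, -18, -33, 0, 0],
    [0, -18, -33, 0, 0],
    [0, -18, -34, 0, 0],
    [0, -14, -33, 0, 0],
    [0, -15, -33, 0, 0],
    [0, 0, 0, 0, 0],
    [0, 0, 0, 0, 0]
  ]
}}

```text
time: 11.98
eef_pos: [0.4478, -0.1213, 0.1927]
tcp_rot: [-0.002, 0.337, 0.942, 0.0]
contact_force: [-0.4, -1.5, -0.3]
width: -0.0002
```

Run:
```python
from h import *
b=side("s9.png"); a=top("t9.png")
i0=ref()[1]; print(rot(b,i0,75)); print(cur())
for f in(a,b):
  for n in ["tab_top","tab_pointer","dot_green","read_button_top"]:
    l=landmark_of(n,f); print(n,[(x["centre"],x["score"]) for x in l[:1]])
    if l:
        z={"tab_top":.108,"tab_pointer":.07,"dot_green":.071,"read_button_top":.083}[n]; q=atz(f,l[0]["centre"],z)-AX; print(q+AX,np.degrees(np.arctan2(q[1],q[0]))%360,np.hypot(*q))
```

```text
[ 4.478000e-01 -1.213000e-01  1.927000e-01  1.406513e+02] 11.9833 [-0.4 -1.5 -0.3]
[(np.float64(0.8692200791324811), np.float64(72.5)), (np.float64(0.8689582308512893), np.float64(72.0)), (np.float64(0.8654511205640127), np.float64(73.0)), (np.float64(0.8634708982646614), np.float64(71.5)), (np.float64(0.8564628547774326), np.float64(73.5))]
[np.float64(0.44865207343873365), np.float64(-0.11889171665295266), np.float64(0.19334444274359378), np.float64(140.96699304774015)]
tab_top [([234.2, 221.9], 0.91)]
[0.5322144 0.1165903] 225.7639995267581 0.06491484843602678
tab_pointer [([250.0, 234.8], 0.88)]
[0.50872205 0.08673886] 227.99085526589965 0.10276881884620244
dot_green [([248.3, 236.5], 0.43)]
[0.50511627 0.09014181] 225.2264578684806 0.10277306318488298
read_button_top [([287.1, 228.9], 0.44)]
[0.52082486 0.01006162] 249.67875317603142 0.16319564525516314
tab_top [([291.9, 220.3], 0.67)]
[0.5357844 0.1167167] 228.03283669437704 0.062382707139685155
tab_pointer [([304.6, 227.5], 0.79)]
[0.51967646 0.07713721] 236.07294317461918 0.10360098066583714
dot_green [([307.0, 231.7], 0.55)]
[0.51023202 0.09158989] 226.7508550536913 0.09817675941570948
read_button_top [([318.0, 202.7], 0.63)]
[ 0.51542472 -0.00956621] 250.22596767937603 0.1834855861797312
```

View pics/s9.png

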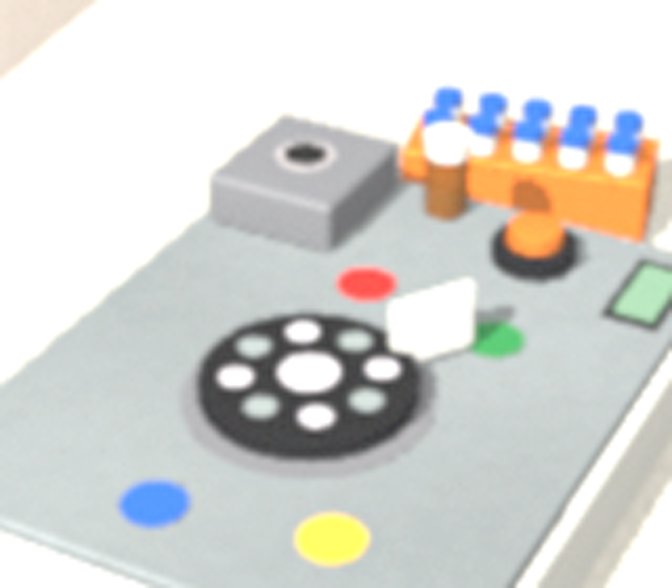

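View pics/t9.png

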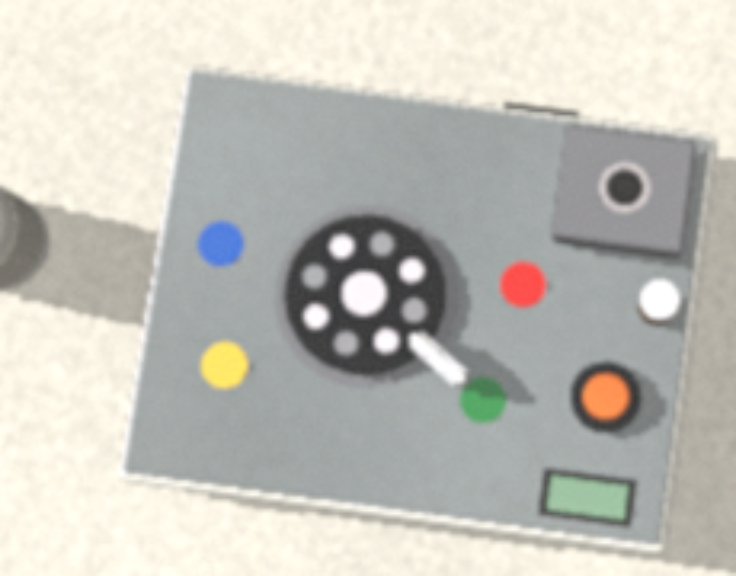

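```bash
cat >> h.py <<'E'
def tabfit(f,lo=205,hi=245):
    img=f["image"]; hsv=cv2.cvtColor(img,cv2.COLOR_RGB2HSV)
    res=[]
    g=cv2.cvtColor(img,cv2.COLOR_RGB2GRAY).astype(np.float32)
    for ph in np.arange(lo,hi,.5):
        p=np.radians(ph);u=np.array([np.cos(p),np.sin(p)]);t=np.array([-u[1],u[0]])
        def hull(m):
            pts=[proj(f,[*(AX+r*u+s*t),z]) for r in(.054-m,.088+m) for s in(-.006-m,.006+m) for z in (.086-m,.108+m)]
            M=np.zeros((1680,2240),np.uint8); cv2.fillConvexPoly(M,cv2.convexHull(np.round(np.array(pts)*4+1.5).astype(np.int32)),255); return cv2.resize(M,(560,420),interpolation=cv2.INTER_AREA)/255.
        i=hull(0);o=np.clip(hull(.006)-i,0,1)
        res.append(((g*i).sum()/i.sum()-(g*o).sum()/o.sum(),ph))
    return sorted(res)[::-1][:4]
E
python3 - <<'E'
from h import *
a=grab_frame("top");b=grab_frame("side"); print(tabfit(a),tabfit(b))
i0=cv2.resize(cv2.imread("pics/t0.png")[:,:,::-1],(560,420),interpolation=cv2.INTER_AREA); print(tabfit({**a,"image":i0},130,180))
i0=cv2.resize(cv2.imread("pics/s0.png")[:,:,::-1],(560,420),interpolation=cv2.INTER_AREA); print(tabfit({**b,"image":i0},130,180))
s=get_state();print(s["time"])
E
```

```text
[(np.float64(51.20337531276245), np.float64(229.0)), (np.float64(51.07281862749511), np.float64(228.5)), (np.float64(49.739735563913825), np.float64(228.0)), (np.float64(49.40945740259954), np.float64(229.5))] [(np.float64(35.09397404953597), np.float64(228.5)), (np.float64(35.073283853560596), np.float64(229.0)), (np.float64(34.743150538066914), np.float64(228.0)), (np.float64(34.636578809458), np.float64(229.5))]
[(np.float64(30.92191649546517), np.float64(154.0)), (np.float64(30.85978467155634), np.float64(153.5)), (np.float64(30.154726430713822), np.float64(153.0)), (np.float64(29.923237780253388), np.float64(154.5))]
[(np.float64(75.01826168302553), np.float64(149.5)), (np.float64(74.47358597848525), np.float64(149.0)), (np.float64(74.367377859519), np.float64(150.0)), (np.float64(74.0718067744929), np.float64(148.5))]
12.6333
```

Run:
```python
from h import *
a=grab_frame("top");b=grab_frame("side")
for f,c in((a,(288,233)),(b,(317,206))):
    d=dots(f,{"btn":(c,9)}); print(d)
    print([np.round(atz(f,d["btn"][0],z),4) for z in(.08,.084,.088,.092)])
c=cur();print(c)
plan(c,[(.5125,.0069,.17,151.5),(.5125,.0069,.09,151.5,20)])
```

```text
{'btn': (array([288.84057971, 233.39613527]), np.int32(207))}
[array([0.5118, 0.0064]), array([0.5116, 0.0064]), array([0.5113, 0.0065]), array([0.5111, 0.0066])]
{'btn': (array([318.09161041, 195.12729026]), np.int32(1037))}
[array([ 0.5255, -0.0477]), array([ 0.5238, -0.0409]), array([ 0.5222, -0.034 ]), array([ 0.5206, -0.0271])]
[np.float64(0.4493619617783865), np.float64(-0.12042056546453499), np.float64(0.19425651356852772), np.float64(140.91164768026314)]
[[0, 8, 35, 6, -2.6], [0, 6, 35, 6, -2.7], [0, 5, 35, 6, -2.6], [0, 3, 35, 6, -2.7], [0, 0, 0, 16, 0.0], [0, 0, 0, 16, 0.0], [0, 0, 0, 16, 0.0], [0, 0, 0, 16, 0.0], [0, 0, 0, 16, 0.0]] 9 [5.121000e-01 6.900000e-03 9.030000e-02 1.515116e+02]
```

Emit:
{"api": "drive_tool", "payload": {
  "steps": [
    [0, 8, 35, 6, -2.6],
    [0, 6, 35, 6, -2.7],
    [0, 5, 35, 6, -2.6],
    [0, 3, 35, 6, -2.7],
    [0, 0, 0, 16, 0],
    [0, 0, 0, 16, 0],
    [0, 0, 0, 16, 0],
    [0, 0, 0, 16, 0],
    [0, 0, 0, 16, 0],
    [0, 0, 0, 0, 0],
    [0, 0, 0, 0, 0],
    [0, 0, 0, 0, 0],
    [0, 0, 0, 0, 0]
  ]
}}

```text
time: 13.82
eef_pos: [0.513, 0.0065, 0.0912]
tcp_rot: [0.001, 0.246, 0.969, 0.0]
contact_force: [-0.0, 1.0, 0.7]
width: 0.0001
```

```bash
cat >> h.py <<'E'
def btn(n):
    c=cur(); s=get_state(); print(np.round(c,4),s["time"],np.round(s["contact_force"],1))
    b=grab_frame("side"); im=cv2.convertScaleAbs(b["image"],alpha=1.6,beta=30); crop=cv2.resize(im[140:260,260:380],None,fx=5,fy=5,interpolation=cv2.INTER_CUBIC)
    for X in ([c[0],c[1],c[2]],[c[0],c[1],c[2]+.03]):
        q=proj(b,X); cv2.circle(crop,(int((q[0]-260)*5),int((q[1]-140)*5)),3,(255,0,0),-1)
    cv2.imwrite("pics/"+n,crop[:,:,::-1])
E
python3 - <<'E'
from h import *
btn("b1.png")
E
```

```text
[5.130000e-01 6.500000e-03 9.120000e-02 1.514977e+02] 13.8167 [-0.   1.   0.7]
```

View pics/b1.png

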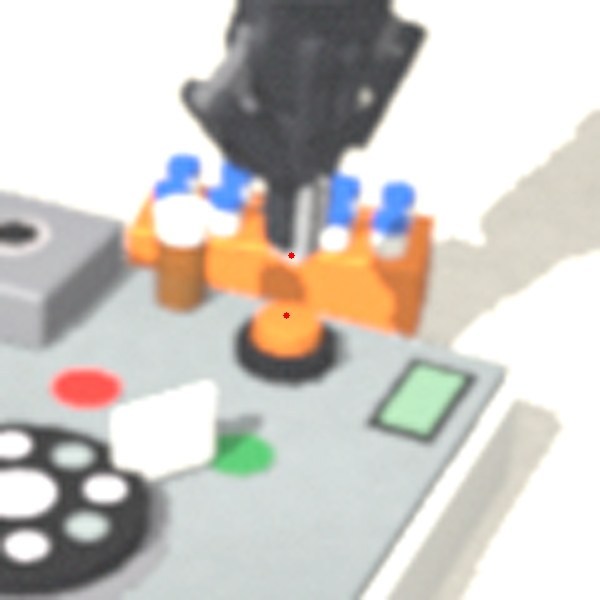

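Emit:
{"api": "drive_tool", "payload": {
  "steps": [
    [0, 0, 0, 12, 0],
    [0, 0, 0, 10, 0],
    [0, 0, 0, 4, 0],
    [0, 0, 0, 0, 0],
    [0, 0, 0, 0, 0],
    [0, 0, 0, 0, 0]
  ]
}}

```text
time: 14.37
eef_pos: [0.5123, 0.0067, 0.0644]
tcp_rot: [0.0, 0.246, 0.969, 0.0]
contact_force: [-0.1, 0.0, -0.1]
width: -0.0002
```

Run:
```python
from h import *
btn("b2.png")
```

```text
[5.12300e-01 6.70000e-03 6.44000e-02 1.51505e+02] 14.3667 [-0.1  0.  -0.1]
```

View pics/b2.png

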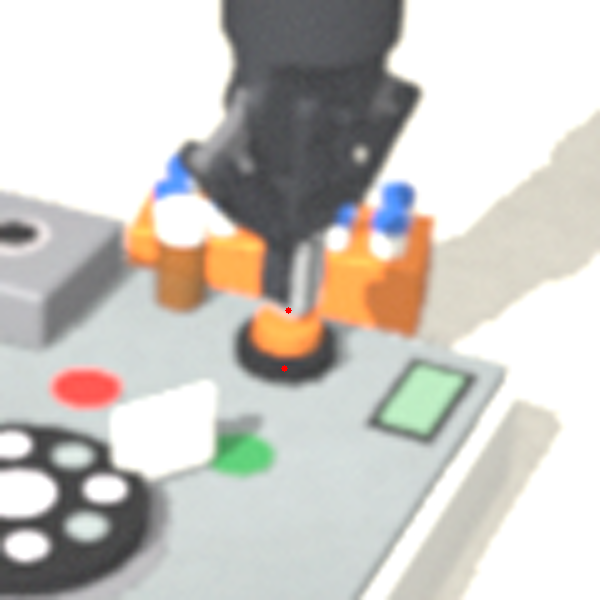

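Emit:
{"api": "drive_tool", "payload": {
  "steps": [
    [0, 0, 0, 2, 0],
    [0, 0, 0, 2, 0],
    [0, 0, 0, 2, 0],
    [0, 0, 0, 0, 0],
    [0, 0, 0, 0, 0]
  ]
}}

```text
time: 14.83
eef_pos: [0.5122, 0.0068, 0.0583]
tcp_rot: [0.0, 0.246, 0.969, 0.0]
contact_force: [-0.3, 0.3, 1.0]
width: 0.0002
```

Run:
```python
from h import *
btn("b3.png")
```

```text
[5.122000e-01 6.800000e-03 5.830000e-02 1.515026e+02] 14.8333 [-0.3  0.3  1. ]
```

View pics/b3.png

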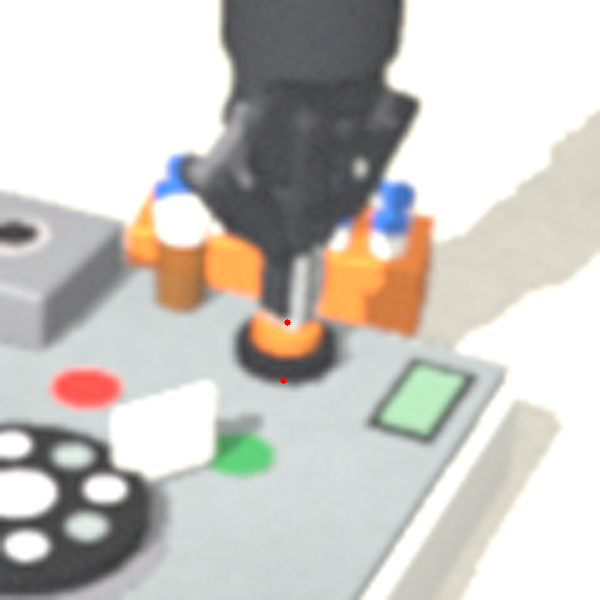

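Emit:
{"api": "drive_tool", "payload": {
  "steps": [
    [0, 0, 0, 2, 0],
    [0, 0, 0, 2, 0],
    [0, 0, 0, 0, 0],
    [0, 0, 0, 0, 0]
  ]
}}

```text
time: 15.22
eef_pos: [0.5122, 0.0068, 0.0543]
tcp_rot: [0.0, 0.246, 0.969, 0.0]
contact_force: [-0.5, 0.9, 3.9]
width: 0.0002
```

Emit:
{"api": "drive_tool", "payload": {
  "steps": [
    [0, 0, 0, 2, 0],
    [0, 0, 0, 0, 0],
    [0, 0, 0, 0, 0]
  ]
}}

```text
time: 15.47
eef_pos: [0.5123, 0.0068, 0.0529]
tcp_rot: [0.0, 0.246, 0.969, 0.0]
contact_force: [-1.9, 0.5, 9.6]
width: 0.0001
```

Run:
```python
from h import *
btn("b4.png")
```

```text
[5.123000e-01 6.800000e-03 5.290000e-02 1.515098e+02] 15.4667 [-1.9  0.5  9.6]
```

View pics/b4.png

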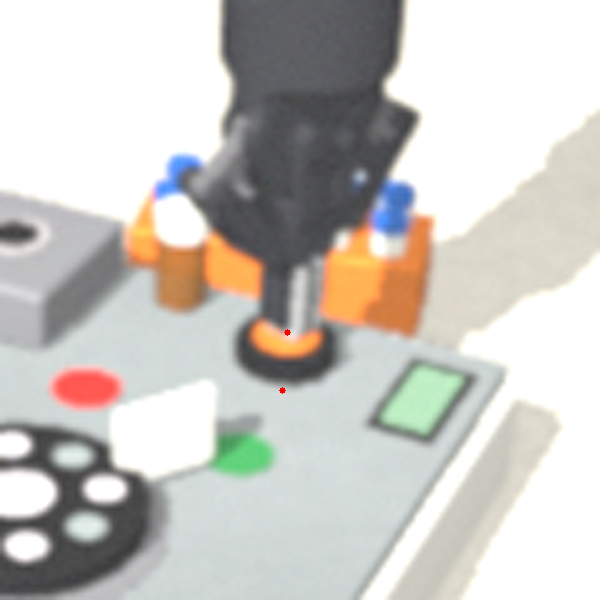

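Emit:
{"api": "drive_tool", "payload": {
  "steps": [
    [0, 0, 0, -5, 0],
    [0, 0, 0, -15, 0],
    [0, 0, 0, -30, 0],
    [0, 0, 0, -40, 0],
    [0, 0, 0, -40, 0],
    [0, 0, 0, 0, 0],
    [0, 0, -35, 0, 0],
    [0, 0, -35, 0, 0],
    [0, 0, -35, 0, 0],
    [0, 0, 0, 0, 0],
    [0, 0, 0, 0, 0],
    [0, 0, 0, 0, 0]
  ]
}}

```text
time: 16.52
eef_pos: [0.4619, -0.0853, 0.1819]
tcp_rot: [-0.0, 0.247, 0.969, 0.0]
contact_force: [1.3, 0.4, -0.5]
width: -0.0001
```

Run:
```python
from h import *
btn("b5.png"); a=top("t10.png"); b=grab_frame("side"); print(tabfit(a),tabfit(b)); print(get_state()["qd"])
for n in ("bottle","tube_rack","vial"): print(n,[x["centre"] for x in landmark_of(n,a)[:1]],[x["centre"] for x in landmark_of(n,b)[:1]])
```

```text
[ 4.619000e-01 -8.530000e-02  1.819000e-01  1.514471e+02] 16.5167 [ 1.3  0.4 -0.5]
[(np.float64(50.92234537901912), np.float64(229.0)), (np.float64(50.846174708419), np.float64(228.5)), (np.float64(49.5757650586021), np.float64(228.0)), (np.float64(49.14098542625082), np.float64(229.5))] [(np.float64(35.32261960059948), np.float64(228.5)), (np.float64(35.28649731612295), np.float64(229.0)), (np.float64(34.9822397649279), np.float64(228.0)), (np.float64(34.84660934957306), np.float64(229.5))]
[ 0.00242928 -0.00026167  0.00070014  0.00043015  0.00059916 -0.0026919 ]
bottle [[102.2, 186.7]] [[178.7, 366.4]]
tube_rack [[361.7, 216.4]] [[317.7, 197.2]]
vial [[303.5, 206.9]] [[297.2, 200.4]]
```

View pics/b5.png

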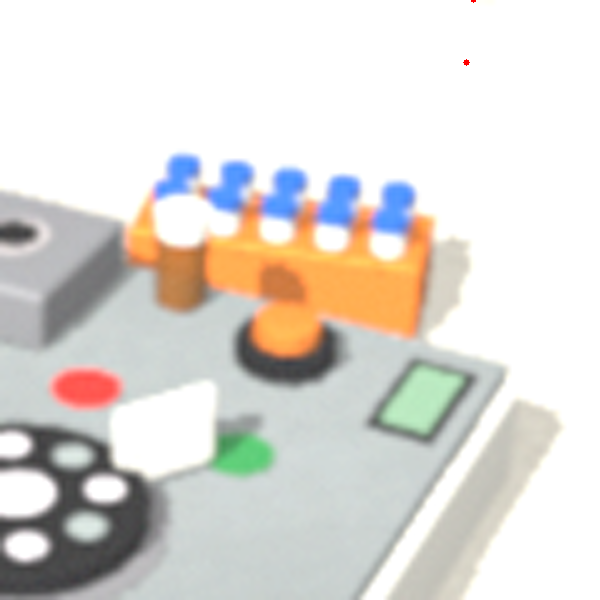

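View pics/t10.png

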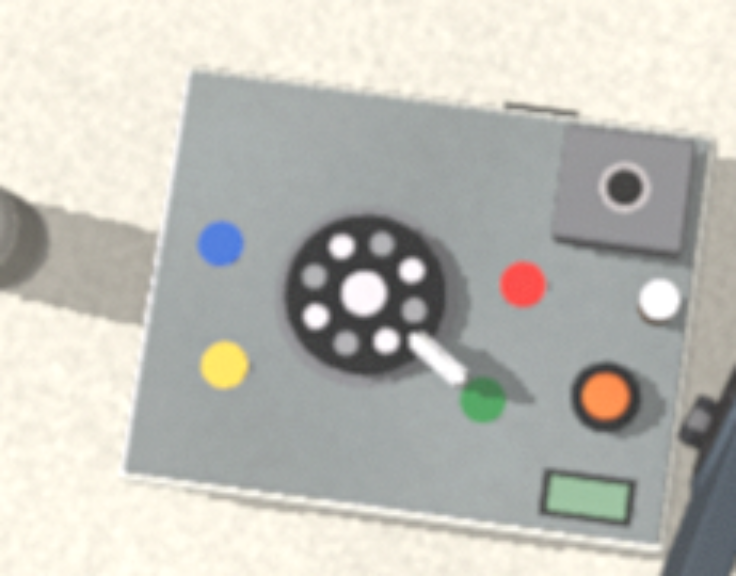

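The button is up, the tab points at green, and the bottle, rack and vial have not moved. The arm is clear of everything.

```bash
python3 -c "
from cell import *
print(close_job())"
```

```text
the job is handed in; nothing more can be done
None
```

I pushed the tab round by about 75° with the closed fingertips until it pointed at the green sticker. I then pressed the orange read button to its bottom stop, let it come up, and handed the job in at about 17 s.

**Last checks:**
- **Tab:** box fits in the top and side views both put it at about 228.75° in the world frame. The green sticker is at 228.8°, so the pointer error is below about 2 mm. The button press did not change it.
- **Button:** the wrist force reached 9.6 N at the bottom stop. Full travel takes 5 N. The last picture shows the button up again.
- **Bottle, rack and vial:** their detections moved by at most about 3 pixels between the first and last pictures, which is about the networks' own scatter. In the pictures they look unmoved.
- **Arm:** it stood still and clear of everything when I handed in.

**Checks that disagreed:**
- **Fingertip height:** the pictures showed the closed fingertips about 27–30 mm higher than the reported TCP height. I worked from the pictures and the contact force instead, and they agreed in both the push and the press.
- **Network landmarks:** some were several degrees off the geometric fit. The side-view tab pointer, for example, gave 236°.
- **Hole pattern:** tracking the holes on the turret disc put the tab about 3° short of the box fits. The start angle it is measured from was uncertain by a few degrees: the two views gave about 154° and 149.5°.

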